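Seat the square heatsink in its frame

TASK

Seat the square heatsink in the black square frame on the circuit board: bring it over the frame, turn it until it drops in, and press it down firmly onto the board so that it sits flat and fully home, then let go. Do not let it fall in from above, and leave the long and the round heatsink where they stand.

Things in the scene. Friction and masses are not known exactly. Their poses are not given: they have to be found in the camera images.
- heatsink: Square finned heatsink, plain aluminium, 40 x 40 mm in plan, 45 mm tall, about 0.1 kg, loose on the green bench. All four sides grip as flat faces. Origin: centre of its underside; z up, x and y square to its sides; alike at every quarter turn.
- enclosure: Open cream tray, fixed, walls 30 mm high, with a circuit board (top at 10 mm). On it a black square frame, 63 mm outside, 47 mm inside, top at 20 mm, upper 4 mm bevelled to a 55 mm mouth. Origin: on the bench under the frame's centre; axes square to frame. Heatsink enters within 11 deg of square; home, its underside is at 10 mm. Nearest wall 71 mm from centre, parts on board up to 19 mm.
- long_sink: Bystander: the long heatsink, same plain aluminium with fins, 80 x 30 mm in plan, 45 mm tall, loose on the bench; too long for the frame. Origin at the centre of its underside, x along its length.
- round_sink: Bystander: the round heatsink, same plain aluminium with fins radiating, 56 mm across, 45 mm tall, loose on the bench; too wide for the frame. Origin at the centre of its underside.
Not all that is in view belongs to the job. Leave any blue, turquoise or yellow look-alike of the heatsink alone.

How it is judged:
On the way, in this order (a step that is already met when the one before it is completed fails the run):
1. the square heatsink is brought over the frame, above its mouth (horizontal distance between heatsink and enclosure below 0.03 m and z of heatsink in the frame of enclosure above 0.0175 m), for 0.05 s.
2. it has dropped into the frame and is pressed down onto the board (horizontal distance between heatsink and enclosure below 0.01 m and z of heatsink in the frame of enclosure below 0.013 m and contact force between heatsink and enclosure above 2.5 N), for 0.05 s.
At the end, for the whole second after the job is handed in: The square heatsink stands in the frame: its centre within 10 mm of the frame's centre, its underside on the board to within 2.5 mm, upright within 6 degrees, square to the frame within 15 degrees (any quarter turn), at rest and released (horizontal distance between heatsink and enclosure below 0.01 m and z of heatsink in the frame of enclosure below 0.0125 m and angle between heatsink's own z axis and vertical below 0.1 rad and (angle between the x axis of heatsink and the x axis of enclosure, either way round below 0.26 rad or angle between the x axis of heatsink and the y axis of enclosure, either way round below 0.26 rad) and linear speed of heatsink below 0.02 m/s); the robot touches nothing.
It fails at once if the long heatsink is moved from its place by more than 30 mm (distance of long_sink from where it was at the start of the episode above 0.03 m).
It fails at once if the round heatsink is moved from its place by more than 30 mm (distance of round_sink from where it was at the start of the episode above 0.03 m).
It fails at once if the square heatsink falls into the frame from above (faster than 0.6 m/s at the frame) (horizontal distance between heatsink and enclosure below 0.05 m and z of heatsink in the frame of enclosure below 0.06 m and linear speed of heatsink above 0.6 m/s).
It also fails if it takes over 40 s, if anything falls off the work surface, if the arm or the gripper's body presses on something with over 40 N, if the wrist force passes 120 N, or if a joint passes its speed limit or range.

ROBOT

A 6-joint arm with a two-finger parallel gripper is mounted at the origin on the work surface. World frame = base frame: x ahead of the robot, y to its left, z up, the work surface at z = 0. Lengths are in m, angles in rad, forces in N, time in s.
With the tool pointing down it reaches from about 0.4 to 0.825 m from the base axis. Payload 7 kg.
Tool frame: the origin (TCP) lies on the centre line of the jaws, within the pads' length; the fingertips stand ahead of it and the grasp point (between the pads) lies 8 mm behind it (bot.tip_reach is the z of the fingertips in the tool frame, in m); z points along the fingers, y is the direction in which the jaws open and shut (so a half turn about z gives the same grasp; the last joint's range is limited). The gripper opens to 85 mm and grips with 20 to 120 N. Pads are 22 mm wide; open, the fingers measure 114 mm over their backs; the gripper's body (76 mm by 85 mm) begins 54 mm behind the grasp point. The pads swing forward as they close: fully open they stand 13 mm farther back than shut.
Start: joints at [1.605, 0.359, 0.012, 0, -1.224, -0.288], TCP at [0.169, 0.653, 0.208] pointing down, gripper open.
Joint ranges: [-3.07, 3.07], [-1.43, 2.12], [-1.02, 1.25], [-3.03, 1.67], [-3.05, -0], [-3.03, 3.03]. Speed limits (rad/s): [2.39, 2.39, 3.01, 3.14, 3.14, 3.14].

INTERFACE

Orientations are given as a rotation vector (axis times angle).
In Python, from cell import bot, cams, ticket, nets gives the robot as it stands. The module is installed in compiled form; this text tells all that it offers.
- The arm moves only by the tool drive_tool, never from a script. Its argument "moves" is a list of rows, each a list of 3 entries, a list of its own where there are three numbers: the turn, a rotation vector about the tool's x, y, z in rad, then the shift along the tool's x, y, z in m, then the opening, from 0 (shut) to 1 (fully open). In form: [[[rx, ry, rz], [x, y, z], gripper], ...]. A call has 1 to 20 rows; each row is the pose to reach, as a shift and turn from the pose measured when the call began, along the tool's axes at that moment; what a row does not reach only later rows make up. A row lasts 1/8 s, in which the tool goes at most 62.5 mm and 10.7 degrees, less where a joint would pass 70% of its speed; a pose out of reach is approached as far as the arm can. A call with a gripper value outside its range is refused whole. The fingers move at their own pace and stop on an object; "grip_force" is the grip in N (left out, the last holds). Time passes only in rows, so rows that repeat a pose let the fingers close. It gives the time, the measured TCP pose, the force and the opening at its end, in the units of the state.
- bot.state(): the state, without advancing time (a new reading comes with each control period).
- cams.read_camera(name): name is "scene" or "top"; returns the picture (480x640x3 uint8, blue, green, red); there is no depth.
- cams.get_calibration(name): a dict with "intrinsics" (3x3 intrinsics, pixels), "R" (3x3) and "t" (3): a world point X has camera coordinates R X + t. Camera axes: x right, y down, z forward; pixel columns grow to the right and rows downward; lengths in m; the calibration is good to about 2 mm. A picture is of the moment at which its call begins. get_calibration takes no time and is no camera call.
- ticket.job_done(): hands the job in, once; it reports no verdict.
Trained networks look in the newest picture that a camera, given by its name, has taken for a name from the list of things; names that differ only in an ending like _2 or _b are one class to them, and where a whole thing is asked for, a point or a joint stands for the part that bears it (a point fixed in the world has none). Each returns a list of dicts, best first, with "score" (0 to 1); they miss things now and then, are a little off and sometimes report something else, mostly with a low value. They report only what shows in the picture. A call takes as long as a camera call. They do not tell look-alikes from the thing itself.
- nets.boxes_of(camera, query): "point" ([x, y, z] in m, in world coordinates, good to about 4 mm: the middle of the surface that is visible of it).
- nets.mark_of(camera, query): "point" ([x, y, z] in m, in world coordinates, good to about 4 mm: a listed point, or the origin of a listed thing).
The state is a dict: "time": time; "joints": joint angles; "dq": joint speeds; "joint_torque": joint torques, N m; "ee_pos": TCP position; "orientation": TCP orientation; "ft_force": force on the tool from outside, world axes, zero at the start; "wrist_torque": the same for the moment, N m; "finger_gap": opening from 0.0 (shut) to 1.0 (fully open).
Only numpy, scipy, OpenCV 4.12 (cv2) and the standard library are available. Lean on these libraries where they do the work, as an engineer would, in place of code of your own. Each camera call takes 0.05 s, during which the arm holds its last target.

## Working session

There is one attempt and no reset: what is moved stays moved. The work goes in short steps, Python scripts to look and compute and a tool call to move; the robot and the scene stay as the last step left them, time stands still between calls to the robot, and variables do not carry over. Pictures are saved under pics/ and viewed, and the job is handed in when it is done.

Besides the shell and the picture viewer there is one more tool, called as name(argument=value, ...) on one line, values as JSON. drive_tool: Moves the arm, as the interface text tells. Its arguments: {"type":"object","properties":{"moves":{"type":"array","items":{"type":"array"}},"grip_force":{"type":"number"}},"required":["moves"]}

```bash
mkdir -p pics
python3 - <<'E'
from cell import bot,cams,nets
import cv2
for c in ("scene","top"):
    cv2.imwrite(f"pics/{c}0.png",cams.read_camera(c))
    k=cams.get_calibration(c); print(c,k)
    for q in ("heatsink","enclosure","long_sink","round_sink"):
        print(q,[( [round(float(v),4) for v in d["point"]],round(d["score"],2)) for d in nets.mark_of(c,q)])
print(bot.state(),bot.tip_reach)
E
```

```text
scene {'intrinsics': array([[463.11986583,   0.        , 316.60207392],
       [  0.        , 463.11986583, 240.83086159],
       [  0.        ,   0.        ,   1.        ]]), 'R': array([[-0.39990894,  0.91652215,  0.00774516],
       [ 0.59238569,  0.26490717, -0.76085701],
       [-0.69939405, -0.2996854 , -0.64887335]]), 't': array([ 0.21382906, -0.28718294,  1.01594876])}
heatsink [([0.3622, -0.0698, -0.0035], 0.96), ([0.4329, 0.0111, -0.003], 0.84), ([0.5001, -0.1646, -0.0025], 0.83), ([0.4467, -0.0804, -0.0017], 0.56)]
enclosure [([0.549, 0.2404, -0.0014], 0.6)]
long_sink [([0.622, -0.1397, -0.0008], 0.9)]
round_sink [([0.5197, -0.2652, -0.0025], 0.84)]
top {'intrinsics': array([[442.91784221,   0.        , 312.65340416],
       [  0.        , 442.91784221, 235.08726217],
       [  0.        ,   0.        ,   1.        ]]), 'R': array([[ 0.00733416, -0.99996952,  0.00267571],
       [-0.98421229, -0.00769174, -0.17682477],
       [ 0.17683997, -0.00133661, -0.98423871]]), 't': array([-0.01523534,  0.505834  ,  0.67707448])}
heatsink [([0.3654, -0.0675, -0.0016], 0.75), ([0.433
[... 229 characters left out ...]
0.77)]
{'time': 0.5, 'joints': array([ 1.60511937e+00,  3.58617707e-01,  1.18409235e-02, -1.79601181e-05,
       -1.22410498e+00, -2.88078075e-01]), 'dq': array([-8.10071437e-05, -1.80423305e-03,  7.03358547e-04,  9.46976321e-04,
       -2.90714719e-04,  2.89060020e-04]), 'joint_torque': array([ 9.54556454e-04, -5.82396126e+01,  2.93429679e+01,  6.93643034e+00,
       -1.12855516e-03, -1.14814364e-05]), 'ee_pos': array([0.16947364, 0.65331845, 0.20796179]), 'orientation': array([ 3.11625248e+00, -3.97527390e-01, -4.64850245e-06]), 'ft_force': array([-0.86391752,  0.14382466, -0.41062513]), 'wrist_torque': array([ 0.02140399, -0.02814663, -0.00084318]), 'finger_gap': 0.9989657496248668} 0.011
```

View pics/scene0.png

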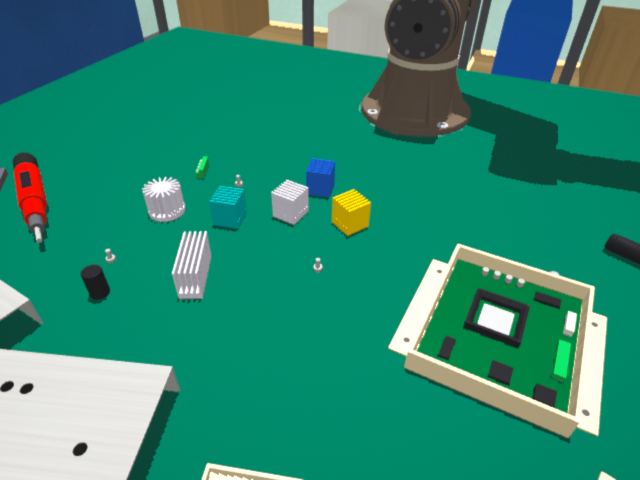

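View pics/top0.png

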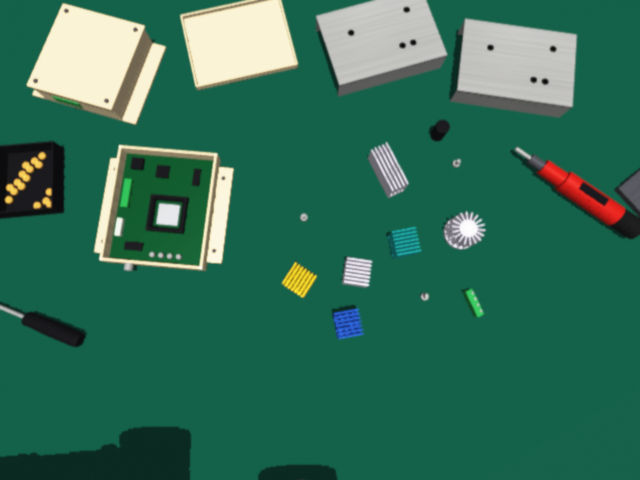

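The scene picture shows the plain sink at (290,202), with yellow (350,212), blue (320,177) and turquoise (228,207) look-alikes around it. In the top picture it is at (357,271), and the frame is at (168,214). Next I measure the edges accurately.

```bash
cat > h.py <<'E'
import numpy as np,cv2
from cell import bot,cams,nets
def rect(img,c,z,cx,cy,half,s):
    """view plane z: pixel right=-y, down=-x (as top cam); s px/m"""
    k=cams.get_calibration(c);P=k["intrinsics"]@np.c_[k["R"],k["t"]]
    n=int(2*half*s)
    # world = (cx+half - v/s, cy+half-u/s)
    A=np.array([[0,-1/s,cx+half],[-1/s,0,cy+half],[0,0,z],[0,0,1]])
    return cv2.warpPerspective(img,P@A,(n,n),flags=cv2.INTER_CUBIC|cv2.WARP_INVERSE_MAP)
E
python3 - <<'E'
from h import *
for c in("top","scene"):
    im=cv2.imread(f"pics/{c}0.png")
    a=rect(im,c,.045,.445,-.081,.05,4000)
    b=rect(im,c,.02,.547,.238,.05,4000)
    for m in(a,b):
        for g in range(0,400,40): cv2.line(m,(g,0),(g,399),(0,0,255) if g==200 else (90,90,90),1);cv2.line(m,(0,g),(399,g),(0,0,255) if g==200 else(90,90,90),1)
    cv2.imwrite(f"pics/r_{c}.png",np.hstack([a,b]))
E
```

```text
(no output)
```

View pics/r_top.png

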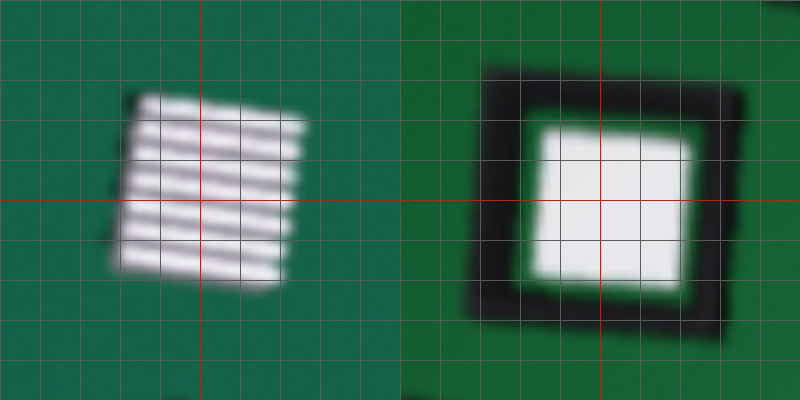

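View pics/r_scene.png

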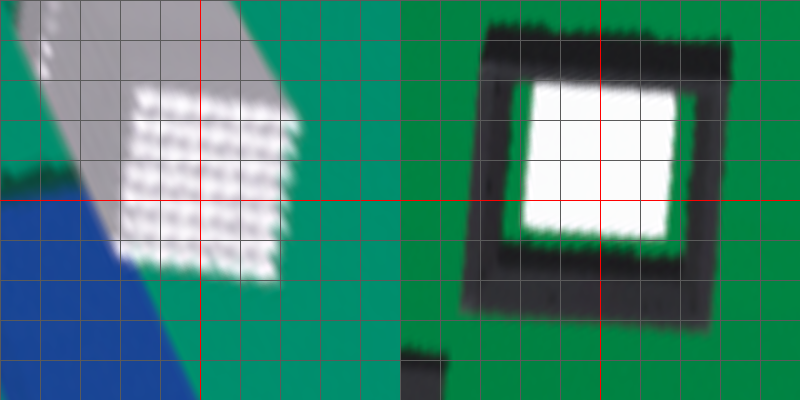

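```bash
cat >> h.py <<'E'
from scipy.spatial.transform import Rotation as Ro
def rel(p,yaw=None):
    s=bot.state();R=Ro.from_rotvec(s["orientation"])
    d=R.inv().apply(np.array(p)-s["ee_pos"])
    if yaw is None: return d.round(4)
    T=Ro.from_euler("z",yaw,degrees=True)*Ro.from_rotvec([np.pi,0,0])
    return (R.inv()*T).as_rotvec().round(4),d.round(4)
E
python3 - <<'E'
from h import *
# rectangle fits on rectified top-cam crops
for c in("top","scene"):
    im=cv2.imread(f"pics/{c}0.png")
    a=rect(im,c,.045,.445,-.081,.05,4000); b=rect(im,c,.02,.547,.238,.05,4000)
    if c=="top":
        m=((a.min(2)>125)*255).astype('u1'); m=cv2.morphologyEx(m,cv2.MORPH_CLOSE,np.ones((25,25)))
        (cx,cy),wh,an=cv2.minAreaRect(max(cv2.findContours(m,0,2)[0],key=cv2.contourArea)); print("sink",.495-cy/4000,-.031-cx/4000,np.array(wh)/4,an)
    m=((b.max(2)<75)*255).astype('u1')
    (cx,cy),wh,an=cv2.minAreaRect(max(cv2.findContours(m,0,2)[0],key=cv2.contourArea)); print(c,"frame",.597-cy/4000,.288-cx/4000,np.array(wh)/4,an)
for p in([.45,.3,.2],[.447,-.0835,.15],[.447,-.0835,.1]): print(rel(p,-8.5))
E
```

```text
sink 0.44721549224853513 -0.08348991394042968 [42.1678009  43.81435776] 7.87393856048584
top frame 0.5461552848815918 0.23660758972167967 [68.49534607 66.29007721] 4.692862510681152
scene frame 0.5532463302612305 0.2387811584472656 [62.62891769 72.78453827] 4.587977886199951
(array([ 1.000e-04, -0.000e+00, -1.054e-01]), array([0.3602, 0.2716, 0.008 ]))
(array([ 1.000e-04, -0.000e+00, -1.054e-01]), array([0.4536, 0.6435, 0.058 ]))
(array([ 1.000e-04, -0.000e+00, -1.054e-01]), array([0.4536, 0.6435, 0.108 ]))
```

drive_tool(moves=[[[0, 0, -0.105], [0.36, 0.27, 0.01], 0.75], [[0, 0, -0.105], [0.36, 0.27, 0.01], 0.75], [[0, 0, -0.105], [0.36, 0.27, 0.01], 0.75], [[0, 0, -0.105], [0.36, 0.27, 0.01], 0.75], [[0, 0, -0.105], [0.36, 0.27, 0.01], 0.75], [[0, 0, -0.105], [0.36, 0.27, 0.01], 0.75], [[0, 0, -0.105], [0.36, 0.27, 0.01], 0.75], [[0, 0, -0.105], [0.4536, 0.6435, 0.058], 0.75], [[0, 0, -0.105], [0.4536, 0.6435, 0.058], 0.75], [[0, 0, -0.105], [0.4536, 0.6435, 0.058], 0.75], [[0, 0, -0.105], [0.4536, 0.6435, 0.058], 0.75], [[0, 0, -0.105], [0.4536, 0.6435, 0.058], 0.75], [[0, 0, -0.105], [0.4536, 0.6435, 0.058], 0.75], [[0, 0, -0.105], [0.4536, 0.6435, 0.058], 0.75], [[0, 0, -0.105], [0.4536, 0.6435, 0.058], 0.75], [[0, 0, -0.105], [0.4536, 0.6435, 0.058], 0.75]], grip_force=50)

```text
time: 2.5
ee_pos: [0.4471, -0.0832, 0.1502]
orientation: [-3.133, 0.234, -0.001]
ft_force: [-0.7, 0.1, 0.1]
finger_gap: 0.749
```

Run:
```python
from h import *
cv2.imwrite("pics/scene1.png",cams.read_camera("scene"))
print(bot.state()["joints"].round(2),bot.state()["ft_force"]);print(rel([.447,-.0835,.026],-8.2),rel([.447,-.0835,.06],-8.2))
```

```text
[ 0.25  0.04 -0.54  0.   -0.99  1.17] [ 0.21072256 -0.47104065  0.45647195]
(array([-0.0002, -0.0005, -0.0051]), array([-0.0002,  0.0007,  0.1243])) (array([-0.0002, -0.0005, -0.0051]), array([-0.0002,  0.0007,  0.0903]))
```

View pics/scene1.png

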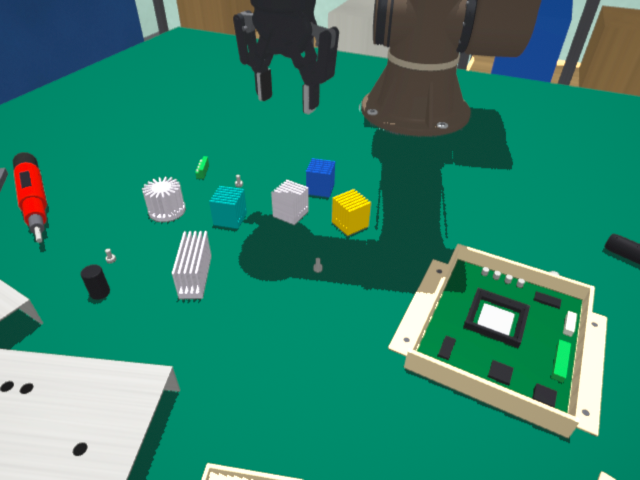

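Run:
```python
from h import *
s=bot.state();R=Ro.from_rotvec(s["orientation"])
for c in("top","scene"):
    im=cams.read_camera(c);k=cams.get_calibration(c)
    for d,col in(([0,0,0],(0,0,255)),([0,0,.011],(255,0,255)),([0,.032,.0],(0,255,255)),([0,-.032,.0],(0,255,255))):
        p=s["ee_pos"]+R.apply(d);u=k["intrinsics"]@(k["R"]@p+k["t"]);u=u[:2]/u[2];print(c,d,u.round())
        cv2.circle(im,tuple(int(v) for v in u.round()),3,col,-1)
    x,y=(int(v) for v in u); cv2.imwrite(f"pics/{c}2.png",cv2.resize(im[max(0,y-110):y+110,x-120:x+120],None,fx=2.5,fy=2.5))
```

```text
top [0, 0, 0] [365. 264.]
top [0, 0, 0.011] [364. 265.]
top [0, 0.032, 0.0] [388. 268.]
top [0, -0.032, 0.0] [342. 260.]
scene [0, 0, 0] [287. 124.]
scene [0, 0, 0.011] [288. 132.]
scene [0, 0.032, 0.0] [268. 119.]
scene [0, -0.032, 0.0] [307. 130.]
```

View pics/top2.png

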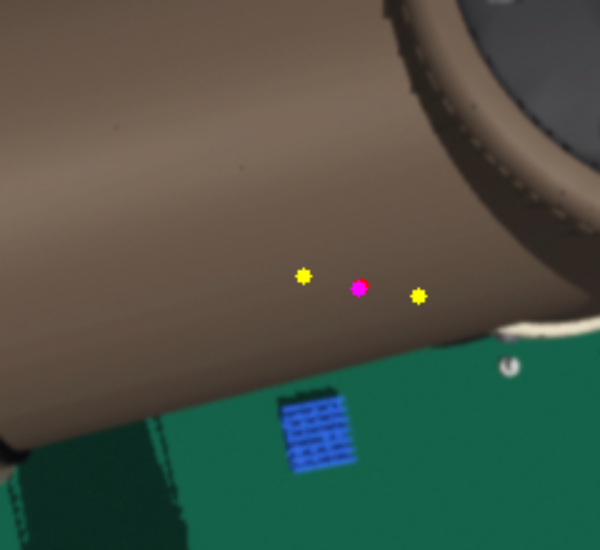

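View pics/scene2.png

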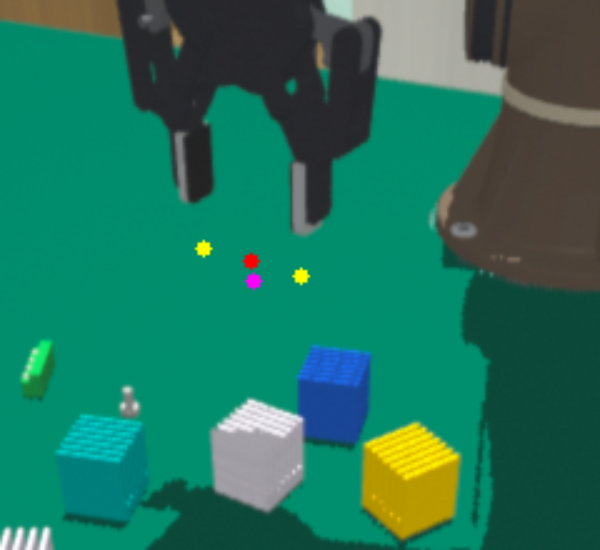

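Red is the reported TCP, and the visible fingertips sit about 18 px above it at crop (252,216). The cause could be pad swing or a pose bias. I'll go partway down and check again before grasping.

drive_tool(moves=[[[0, 0, -0.005], [0, 0.0007, 0.04], 0.75], [[0, 0, -0.005], [0, 0.0007, 0.075], 0.75], [[0, 0, -0.005], [0, 0.0007, 0.075], 0.75], [[0, 0, -0.005], [0, 0.0007, 0.075], 0.75]])

```text
time: 3.15
ee_pos: [0.4481, -0.0828, 0.0764]
orientation: [3.134, -0.221, 0.002]
ft_force: [0.3, 0.1, 0.6]
finger_gap: 0.752
```

```bash
cat > look.py <<'E'
from h import *
import sys
s=bot.state();R=Ro.from_rotvec(s["orientation"])
print(s["time"],s["ee_pos"].round(4),s["ft_force"].round(2),s["finger_gap"])
for c in sys.argv[2:]:
    im=cams.read_camera(c);k=cams.get_calibration(c)
    for d,col in(([0,0,0],(0,0,255)),([0,0,.011],(255,0,255)),([0,.032,.0],(0,255,255)),([0,-.032,.0],(0,255,255))):
        p=s["ee_pos"]+R.apply(d);u=k["intrinsics"]@(k["R"]@p+k["t"]);u=u[:2]/u[2]
        if d==[0,0,0]: x,y=(int(v) for v in u)
        cv2.circle(im,tuple(int(v) for v in u.round()),1,col,-1)
    y=max(y,75);cv2.imwrite(f"pics/{c}{sys.argv[1]}.png",cv2.resize(im[y-75:y+75,x-100:x+100],None,fx=4,fy=4,interpolation=cv2.INTER_CUBIC))
E
python3 look.py 3 scene
```

```text
3.15 [ 0.4481 -0.0828  0.0764] [0.32 0.12 0.61] 0.7515920865940143
```

View pics/scene3.png

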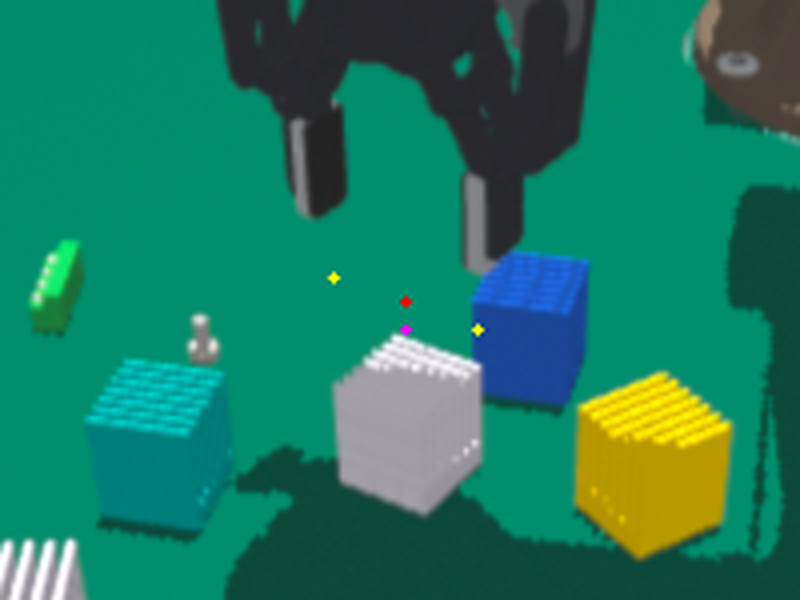

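The tips still look about 30 mm higher, or further back, than reported. One view can't tell these apart, so I'll move to where both cameras see the fingers and triangulate.

```bash
python3 -c "
from h import *
print(rel([.448,-.083,.13]),rel([.52,.19,.13]))"
```

```text
[-0.0002  0.0002 -0.0533] [ 0.0326 -0.2802 -0.0531]
```

drive_tool(moves=[[[0, 0, 0], [0, 0, -0.053], 0.75], [[0, 0, 0], [0.0326, -0.28, -0.053], 0.75], [[0, 0, 0], [0.0326, -0.28, -0.053], 0.75], [[0, 0, 0], [0.0326, -0.28, -0.053], 0.75], [[0, 0, 0], [0.0326, -0.28, -0.053], 0.75], [[0, 0, 0], [0.0326, -0.28, -0.053], 0.75], [[0, 0, 0], [0.0326, -0.28, -0.053], 0.75]])

```text
time: 4.08
ee_pos: [0.5207, 0.192, 0.1308]
orientation: [-3.133, 0.218, -0.006]
ft_force: [-0.5, -0.4, 0.7]
finger_gap: 0.748
```

```bash
python3 look.py 4 scene top; python3 -c "
import cv2,numpy as np
cv2.imwrite('pics/b4.png',np.hstack([cv2.resize(cv2.imread(f'pics/{c}4.png'),(800,600))[:,100:500] for c in('scene','top')]))"
```

```text
4.075 [0.5207 0.192  0.1308] [-0.51 -0.42  0.67] 0.7480548589115519
```

View pics/scene4.png

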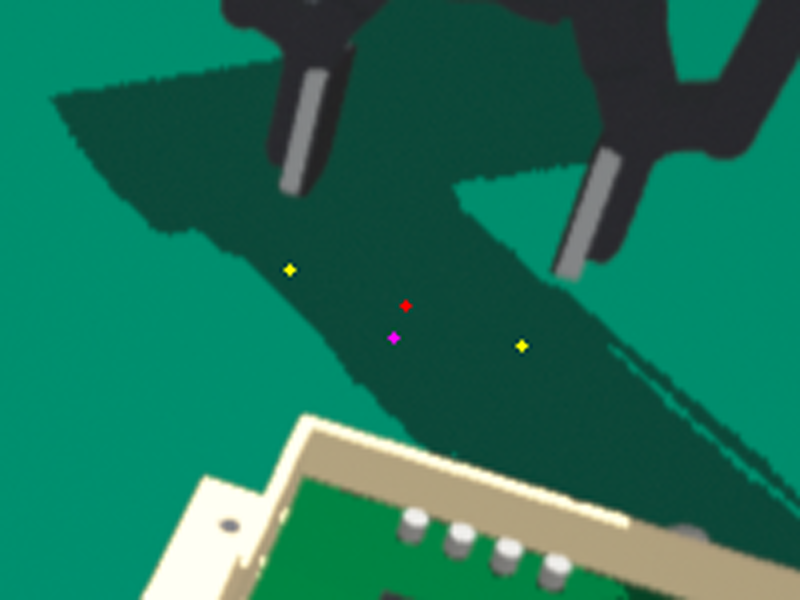

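View pics/top4.png

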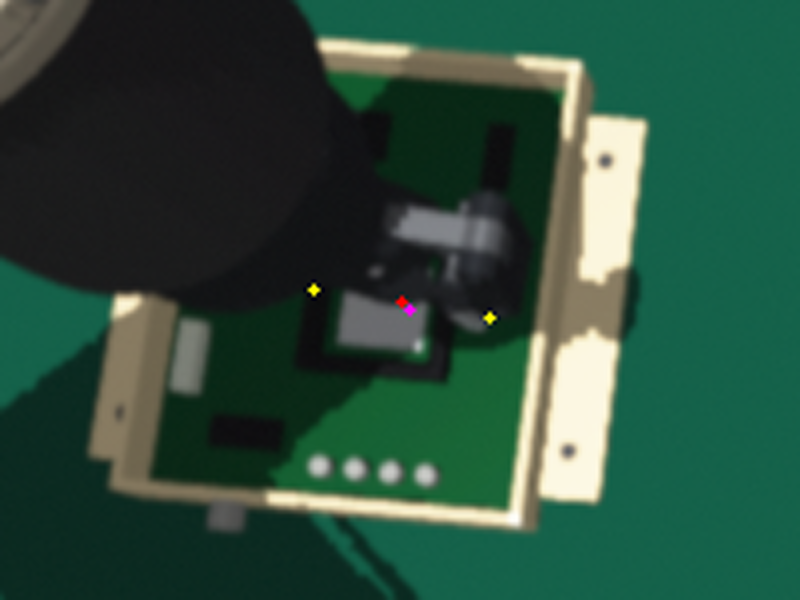

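Run:
```python
from h import *
from scipy.optimize import least_squares
k=cams.get_calibration("scene")
def pr(p):
    u=k["intrinsics"]@(k["R"]@p+k["t"]);return u[:2]/u[2]
# (pos, orientation, left inner front tip px crop, right)
obs=[([.4481,-.0828,.0764],[3.134,-.221,.002],(313,213),(467,270)),([.5207,.192,.1308],[-3.133,.218,-.006],(301,193),(556,273))]
def res(v,o,full=False):
    p,r,l,rr=o;p=np.array(p);R=Ro.from_rotvec(r);c=pr(p).astype(int)
    out=[]
    for s,m in((1,l),(-1,rr)):
        q=c+(np.array(m)-[400,300])/4
        out+=list(pr(p+R.apply([v[0],v[1]+s*v[2],v[3]]))-q)
    return out
for o in obs:
    f=least_squares(res,[.011,0,.032,-.02],args=(o,));print(f.x.round(4),f.cost)
f=least_squares(lambda v:sum((res(v,o) for o in obs),[]),[.011,0,.032,-.02]);print(f.x.round(4),f.fun.round(1))
for dz in(0,-.01,-.02,-.03):
  f=least_squares(lambda v:sum((res([v[0],v[1],v[2],dz],o) for o in obs),[]),[.011,0,.032]);print(dz,f.x.round(4),f.cost)
```

```text
[ 0.3013 -0.2117  0.0124 -0.2377] 0.5062385139229593
[ 0.257  -0.0318  0.0143 -0.1878] 0.037367193764128864
[ 0.0097 -0.0014  0.0333 -0.0302] [-0.3  0.6  0.3 -0.7 -0.   0.2  0.  -0.2]
0 [-0.0308  0.0107  0.0366] 156.3343340532903
-0.01 [-0.0174  0.0066  0.0355] 74.15865251306204
-0.02 [-0.0039  0.0026  0.0344] 20.436230162157347
-0.03 [ 0.0094 -0.0014  0.0333] 0.5602747934695436
```

Both views together fit well, within 0.7 px: the visible tips are about 30 mm behind the reported TCP, and their lateral position is good. The reported z can't be trusted for tip height, so I'll descend in visual steps.

```bash
python3 -c "
from h import *
print(rel([.447,-.083,.13],-8.2),rel([.447,-.083,.045],-8.2))"
```

```text
(array([-0.0009, -0.0027,  0.0021]), array([-3.380e-02,  2.802e-01,  1.000e-04])) (array([-0.0009, -0.0027,  0.0021]), array([-0.034 ,  0.2803,  0.0851]))
```

drive_tool(moves=[[[-0.001, -0.003, 0.002], [-0.034, 0.28, 0], 0.75], [[-0.001, -0.003, 0.002], [-0.034, 0.28, 0], 0.75], [[-0.001, -0.003, 0.002], [-0.034, 0.28, 0], 0.75], [[-0.001, -0.003, 0.002], [-0.034, 0.28, 0], 0.75], [[-0.001, -0.003, 0.002], [-0.034, 0.28, 0], 0.75], [[-0.001, -0.003, 0.002], [-0.034, 0.28, 0], 0.75], [[-0.001, -0.003, 0.002], [-0.034, 0.28, 0.04], 0.75], [[-0.001, -0.003, 0.002], [-0.034, 0.28, 0.085], 0.75], [[-0.001, -0.003, 0.002], [-0.034, 0.28, 0.085], 0.75], [[-0.001, -0.003, 0.002], [-0.034, 0.28, 0.085], 0.75]])

```text
time: 5.42
ee_pos: [0.4479, -0.0827, 0.0465]
orientation: [3.133, -0.224, 0.001]
ft_force: [0.3, -0.5, -0.4]
finger_gap: 0.75
```

```bash
python3 look.py 5 scene
```

```text
5.425 [ 0.4479 -0.0827  0.0465] [ 0.31 -0.52 -0.4 ] 0.7495820312637193
```

View pics/scene5.png

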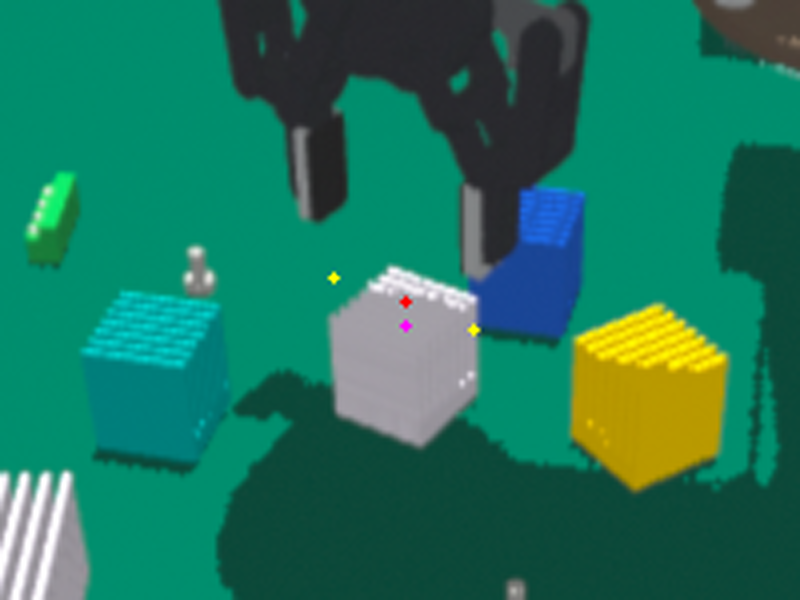

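drive_tool(moves=[[[0, 0, 0], [-0.0005, 0.0003, 0.028], 0.75], [[0, 0, 0], [-0.0005, 0.0003, 0.028], 0.75], [[0, 0, 0], [-0.0005, 0.0003, 0.028], 0.75]])

```text
time: 5.85
ee_pos: [0.4488, -0.0826, 0.0203]
orientation: [-3.133, 0.223, -0.006]
ft_force: [-0.6, -1.6, 1.3]
finger_gap: 0.75
```

```bash
python3 look.py 6 scene
```

```text
5.85 [ 0.4488 -0.0826  0.0203] [-0.59 -1.64  1.29] 0.7502079810557566
```

View pics/scene6.png

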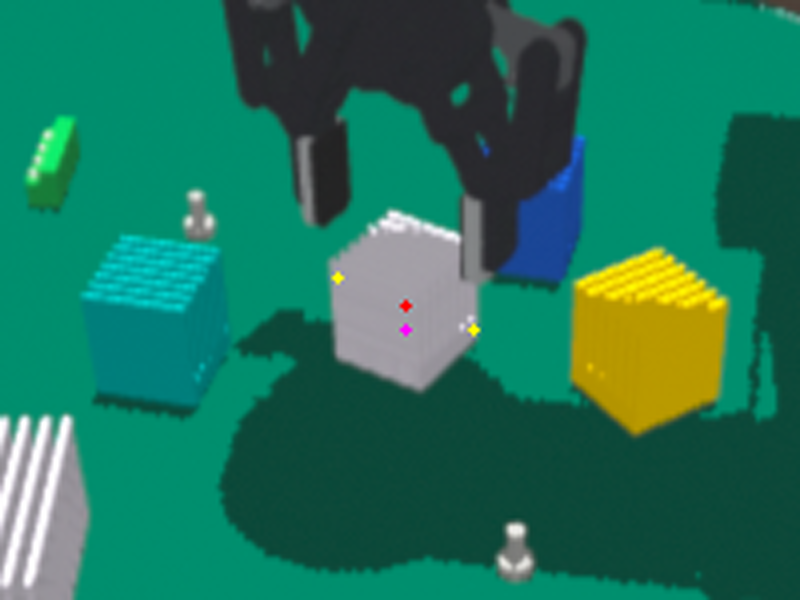

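```bash
cat > wire.py <<'E'
from h import *
import sys
def wire(img,c,o,cx,cy,S,boxes):
    k=cams.get_calibration(c)
    for (p,R,lo,hi,col) in boxes:
        C=[np.array([x,y,z]) for x in(lo[0],hi[0]) for y in(lo[1],hi[1]) for z in(lo[2],hi[2])]
        for i in range(8):
            for b in(1,2,4):
                if not i&b:
                    q=[]
                    for d in(C[i],C[i|b]):
                        u=k["intrinsics"]@(k["R"]@(p+R.apply(d))+k["t"]);u=u[:2]/u[2];q.append(tuple(int(v) for v in (u-[cx-o[0],cy-o[1]])*S))
                    cv2.line(img,q[0],q[1],col,1)
    return img
def sink(p,yaw,col=(0,0,255)): return (np.array(p),Ro.from_euler("z",yaw,degrees=True),(-.02,-.02,0),(.02,.02,.045),col)
def view(n,c,boxes,dz=-.03,S=4):
    s=bot.state();R=Ro.from_rotvec(s["orientation"]);g=s["finger_gap"]*.0425
    print(s["time"],s["ee_pos"].round(4),s["ft_force"].round(2),round(s["finger_gap"],3))
    im=cams.read_camera(c);k=cams.get_calibration(c)
    u=k["intrinsics"]@(k["R"]@s["ee_pos"]+k["t"]);x,y=(int(v) for v in u[:2]/u[2]); y=max(75,y)
    cr=cv2.resize(im[y-75:y+75,x-100:x+100],None,fx=S,fy=S,interpolation=cv2.INTER_CUBIC)
    pads=[(s["ee_pos"],R,(-.011,sg*g,dz-.03),(.011,sg*g+1e-4,dz),(0,255,255)) for sg in(-1,1)]
    cv2.imwrite(f"pics/{c}{n}.png",wire(cr,c,(100,75),x,y,S,boxes+pads))
E
python3 - <<'E'
from wire import *
view("7","scene",[sink([.447,-.0835,0],-8.2)])
E
```

```text
5.9 [ 0.4489 -0.0825  0.0202] [-0.42  0.14  0.49] 0.747
```

View pics/scene7.png

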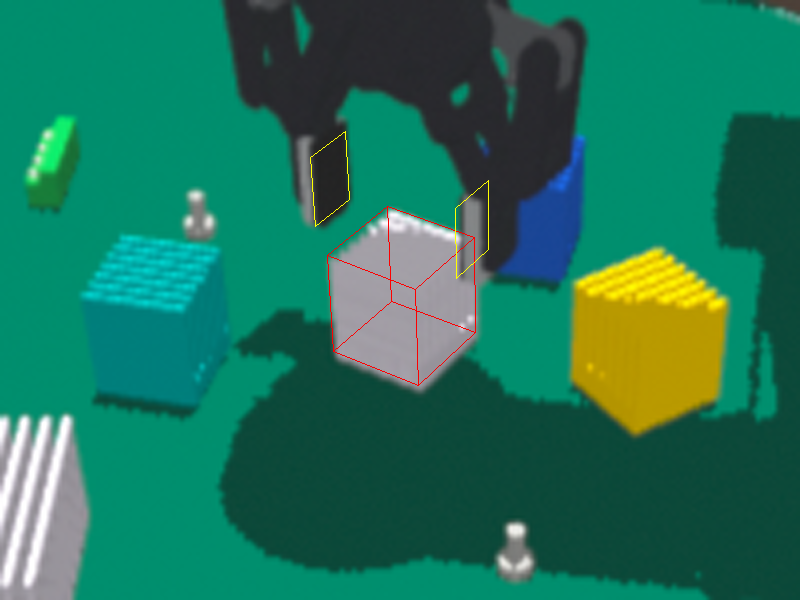

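The wireframes match: the sink is where I estimated it, and the tips are 30 mm behind the TCP, now at about z = 0.05. Descending another 29 mm.

drive_tool(moves=[[[0, 0, 0], [-0.002, 0.001, 0.012], 0.75], [[0, 0, 0], [-0.002, 0.001, 0.022], 0.75], [[0, 0, 0], [-0.002, 0.001, 0.029], 0.75], [[0, 0, 0], [-0.002, 0.001, 0.029], 0.75]])

```text
time: 6.45
ee_pos: [0.4462, -0.0834, -0.0097]
orientation: [-3.134, 0.223, -0.004]
ft_force: [0.7, -0.9, -0.2]
finger_gap: 0.751
```

Run:
```python
from wire import *
view("8","scene",[sink([.447,-.0835,0],-8.2)])
```

```text
6.45 [ 0.4462 -0.0834 -0.0097] [ 0.71 -0.88 -0.2 ] 0.751
```

View pics/scene8.png

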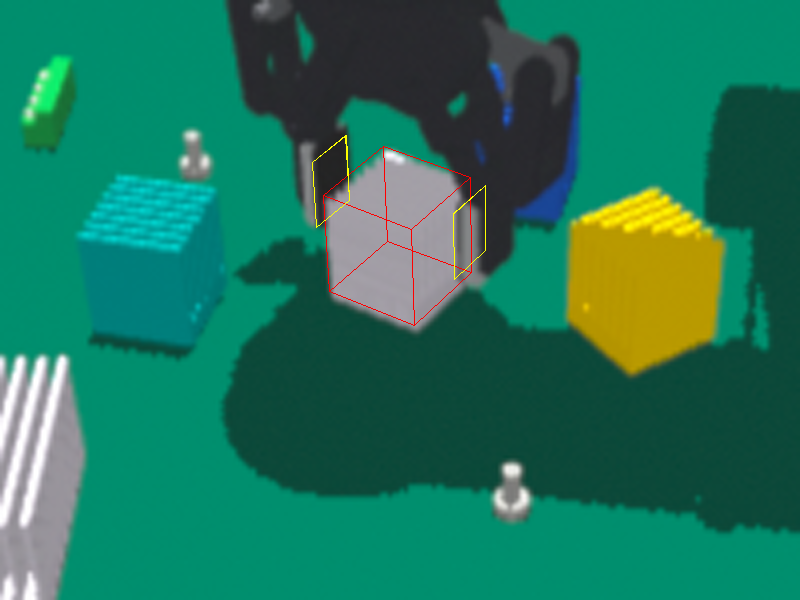

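drive_tool(moves=[[[0, 0, 0], [0, 0, 0], 0.3], [[0, 0, 0], [0, 0, 0], 0.3], [[0, 0, 0], [0, 0, 0], 0.3], [[0, 0, 0], [0, 0, 0], 0.3], [[0, 0, 0], [0, 0, 0], 0.3], [[0, 0, 0], [0, 0, 0], 0.3]], grip_force=60)

```text
time: 7.25
ee_pos: [0.4468, -0.0833, -0.0091]
orientation: [-3.133, 0.223, -0.006]
ft_force: [-0.6, 0.1, 6.0]
finger_gap: 0.457
```

Run:
```python
from wire import *
view("9","scene",[sink([.447,-.0835,0],-8.2)])
print(rel([.45,-.083,.10],-8.2))
```

```text
7.25 [ 0.4468 -0.0833 -0.0091] [-0.63  0.12  5.97] 0.457
(array([-0.0007, -0.0036,  0.0011]), array([ 0.0035, -0.0008, -0.109 ]))
```

View pics/scene9.png

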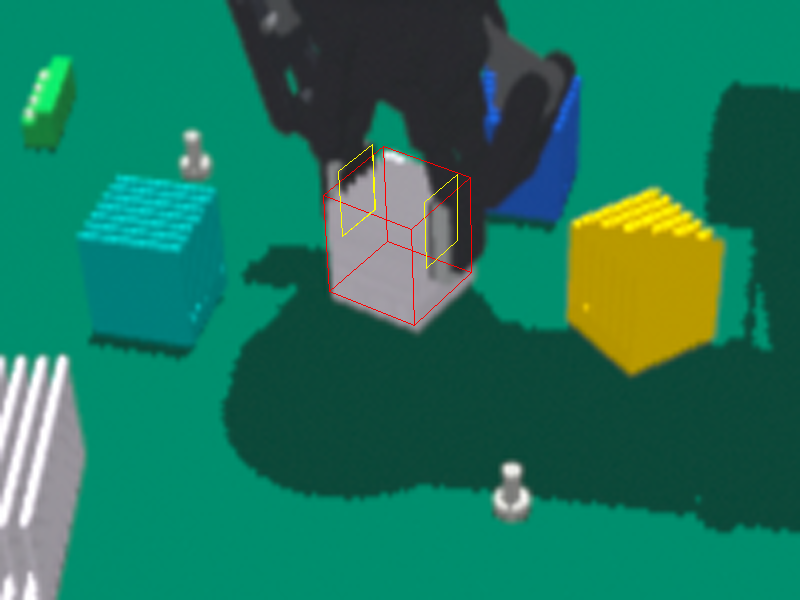

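drive_tool(moves=[[[0, 0, 0], [0, 0, -0.03], 0.3], [[0, 0, 0], [0.001, 0, -0.07], 0.3], [[0, 0, 0], [0.001, 0, -0.1], 0.3], [[0, 0, 0], [0.001, 0, -0.1], 0.3]])

```text
time: 7.8
ee_pos: [0.4489, -0.0831, 0.093]
orientation: [-3.132, 0.223, -0.013]
ft_force: [0.1, -0.2, -0.7]
finger_gap: 0.459
```

Run:
```python
from wire import *
s=bot.state()
view("10","scene",[sink(s["ee_pos"]+[0,0,.0091],-8.2)])
print(rel([.547,.238,.09],-4.6))
```

```text
7.8 [ 0.4489 -0.0831  0.093 ] [ 0.13 -0.22 -0.71] 0.459
(array([-0.0016, -0.0054, -0.0619]), array([ 0.0526, -0.3321,  0.0024]))
```

View pics/scene10.png

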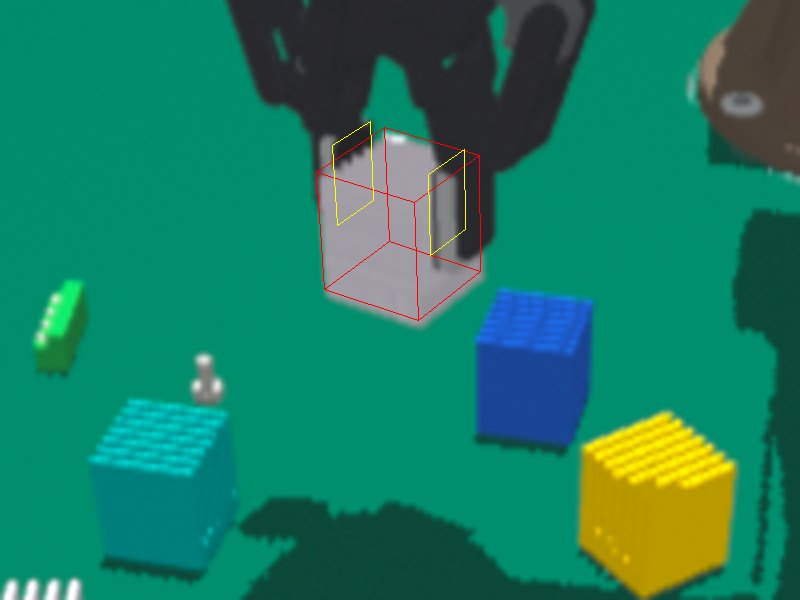

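The sink is lifted and the wireframe agrees with it at (400,225). Next is over the frame, with the underside at about z = 0.10.

drive_tool(moves=[[[-0.0016, -0.005, -0.062], [0.0526, -0.332, 0.002], 0.3], [[-0.0016, -0.005, -0.062], [0.0526, -0.332, 0.002], 0.3], [[-0.0016, -0.005, -0.062], [0.0526, -0.332, 0.002], 0.3], [[-0.0016, -0.005, -0.062], [0.0526, -0.332, 0.002], 0.3], [[-0.0016, -0.005, -0.062], [0.0526, -0.332, 0.002], 0.3], [[-0.0016, -0.005, -0.062], [0.0526, -0.332, 0.002], 0.3], [[-0.0016, -0.005, -0.062], [0.0526, -0.332, 0.002], 0.3], [[-0.0016, -0.005, -0.062], [0.0526, -0.332, 0.002], 0.3], [[-0.0016, -0.005, -0.062], [0.0526, -0.332, 0.035], 0.3], [[-0.0016, -0.005, -0.062], [0.0526, -0.332, 0.05], 0.3], [[-0.0016, -0.005, -0.062], [0.0526, -0.332, 0.05], 0.3]])

```text
time: 9.22
ee_pos: [0.5464, 0.2365, 0.0414]
orientation: [3.137, -0.127, -0.003]
ft_force: [0.1, 0.5, -1.6]
finger_gap: 0.462
```

```bash
cat > v.py <<'E'
from wire import *
import sys
s=bot.state()
fr=(np.array([.547,.238,0]),Ro.from_euler("z",-4.6,degrees=True),(-.0315,-.0315,.01),(.0315,.0315,.02),(255,255,0))
yaw=np.degrees(np.arctan2(*Ro.from_rotvec(s["orientation"]).as_matrix()[[1,0],0]));print("yaw",yaw.round(2))
for c in sys.argv[2:]: view(sys.argv[1],c,[sink(s["ee_pos"]+[0,0,.0091],yaw),fr])
print(rel([.547,.238,s["ee_pos"][2]],-4.6))
E
python3 v.py 11 scene top
```

```text
yaw -4.65
9.225 [0.5464 0.2365 0.0414] [ 0.14  0.53 -1.6 ] 0.462
9.275 [0.5472 0.2373 0.0425] [-0.23  1.32 -1.35] 0.457
(array([-0.0001, -0.001 , -0.0002]), array([-0.0007, -0.0002,  0.0017]))
```

View pics/scene11.png

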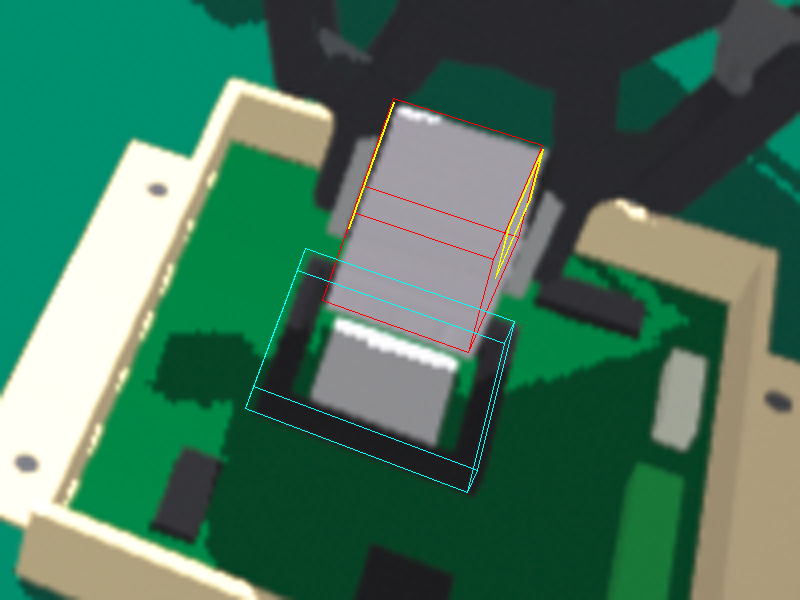

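View pics/top11.png

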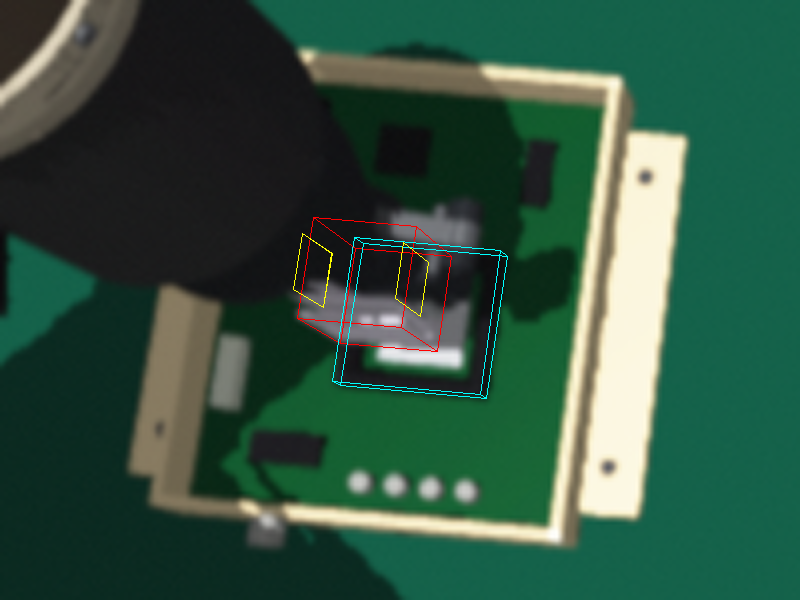

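The sink is about 30 mm above the mouth. It is aligned to about 1 mm in the scene view and the yaw matches. Lowering until just inside the mouth.

drive_tool(moves=[[[0, -0.001, 0], [0, 0, 0.012], 0.3], [[0, -0.001, 0], [0, 0, 0.02], 0.3], [[0, -0.001, 0], [0, 0, 0.027], 0.3], [[0, -0.001, 0], [0, 0, 0.03], 0.3], [[0, -0.001, 0], [0, 0, 0.03], 0.3]])

```text
time: 9.95
ee_pos: [0.5476, 0.2377, 0.0128]
orientation: [3.139, -0.126, -0.001]
ft_force: [-0.5, -0.1, -0.7]
finger_gap: 0.46
```

```bash
python3 v.py 12 scene
```

```text
yaw -4.61
9.95 [0.5476 0.2377 0.0128] [-0.54 -0.09 -0.68] 0.46
(array([ 0.    ,  0.    , -0.0001]), array([-0.0007, -0.0002,  0.0003]))
```

View pics/scene12.png

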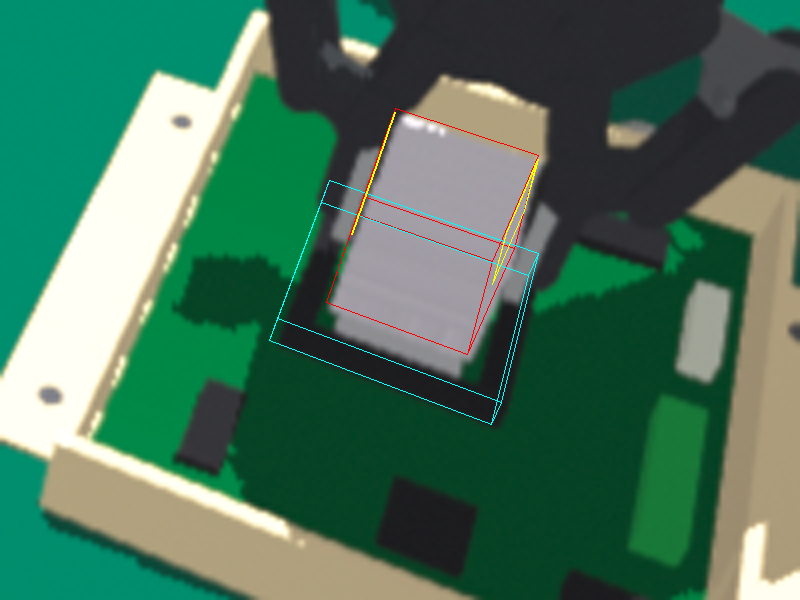

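Well placed over the mouth, with only noise-level force. Lowering in and pressing gently.

drive_tool(moves=[[[0, 0, 0], [-0.0005, 0, 0.004], 0.3], [[0, 0, 0], [-0.0005, 0, 0.008], 0.3], [[0, 0, 0], [-0.0005, 0, 0.011], 0.3], [[0, 0, 0], [-0.0005, 0, 0.013], 0.3], [[0, 0, 0], [-0.0005, 0, 0.013], 0.3]])

```text
time: 10.62
ee_pos: [0.5471, 0.2377, 0.001]
orientation: [3.139, -0.126, 0.0]
ft_force: [-5.0, -1.4, 9.9]
finger_gap: 0.458
```

```bash
python3 v.py 13 scene
```

```text
yaw -4.58
10.625 [0.5471 0.2377 0.001 ] [-5.02 -1.36  9.88] 0.458
(array([ 0.0001, -0.0001,  0.0003]), array([-0.0001, -0.0002,  0.    ]))
```

View pics/scene13.png

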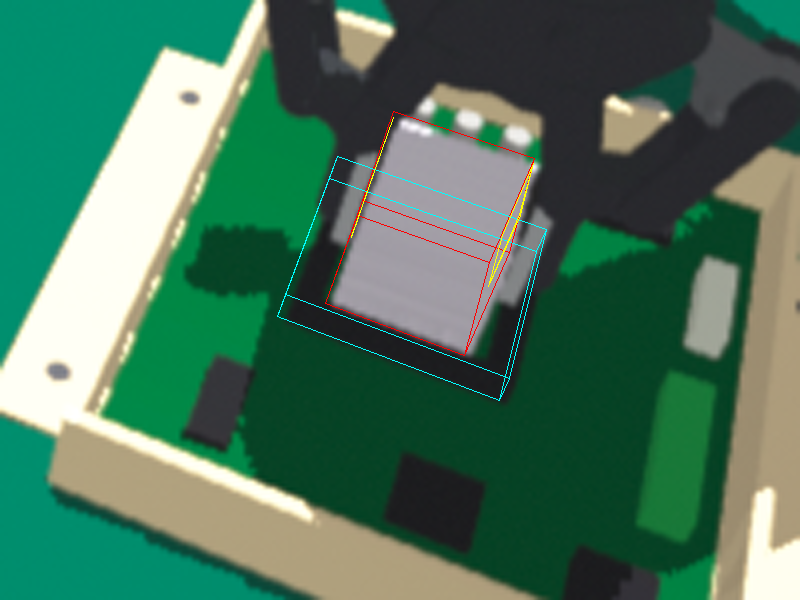

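The force jumped to 9.9 N with the underside at about 10 mm, so it is on the board. Pressing firmly.

drive_tool(moves=[[[0, 0, 0], [0, 0, 0.001], 0.3], [[0, 0, 0], [0, 0, 0.002], 0.3], [[0, 0, 0], [0, 0, 0.002], 0.3]])

```text
time: 11.05
ee_pos: [0.5471, 0.2378, 0.001]
orientation: [-3.139, 0.125, -0.001]
ft_force: [-7.7, -2.3, 18.3]
finger_gap: 0.456
```

```bash
python3 -c "
from h import *
s=bot.state();print(s['ee_pos'],s['ft_force'],s['finger_gap'],s['wrist_torque'])"
```

```text
[0.54711148 0.2377884  0.00100033] [-7.69771942 -2.30985348 18.33543593] 0.45642241960758156 [-0.65228855  2.63273685 -0.01903028]
```

Firm seat at 18 N with no further motion. Next: relax, open, and retreat straight up.

drive_tool(moves=[[[0, 0, 0], [0, 0, 0], 0.3], [[0, 0, 0], [0, 0, 0], 0.75], [[0, 0, 0], [0, 0, 0], 0.75], [[0, 0, 0], [0, 0, 0], 0.75], [[0, 0, 0], [0, 0, 0], 0.75], [[0, 0, 0], [0, 0, -0.02], 0.75], [[0, 0, 0], [0, 0, -0.05], 0.75], [[0, 0, 0], [0, 0, -0.1], 0.75], [[0, 0, 0], [0, 0, -0.12], 0.75], [[0, 0, 0], [0, 0, -0.12], 0.75]])

```text
time: 12.3
ee_pos: [0.5479, 0.2385, 0.123]
orientation: [-3.137, 0.124, -0.006]
ft_force: [-1.0, 0.2, -0.2]
finger_gap: 0.751
```

Run:
```python
from wire import *
im=cams.read_camera("scene")
k=cams.get_calibration("scene");u=k["intrinsics"]@(k["R"]@np.array([.547,.238,.03])+k["t"]);x,y=(int(v) for v in u[:2]/u[2])
S=4;cr=cv2.resize(im[y-75:y+75,x-100:x+100],None,fx=S,fy=S,interpolation=cv2.INTER_CUBIC)
raw=cr.copy()
wire(cr,"scene",(100,75),x,y,S,[sink([.547,.238,.01],-4.6)])
cv2.imwrite("pics/fin.png",np.hstack([cv2.resize(raw,(400,300)),cv2.resize(cr,(400,300))]))
cv2.imwrite("pics/finfull.png",im)
print([(np.round(d["point"],4),d["score"]) for d in nets.mark_of("scene","heatsink")][:5])
print([(np.round(d["point"],4),d["score"]) for d in nets.mark_of("scene","enclosure")][:5])
```

```text
[(array([ 0.4363,  0.0101, -0.0038]), 0.82), (array([ 4.988e-01, -1.624e-01, -1.000e-04]), 0.78), (array([0.5499, 0.2406, 0.0092]), 0.61), (array([ 0.3648, -0.0733, -0.0032]), 0.6)]
[(array([ 0.5502,  0.2361, -0.0013]), 0.77), (array([0.5481, 0.2398, 0.0131]), 0.65)]
```

View pics/fin.png

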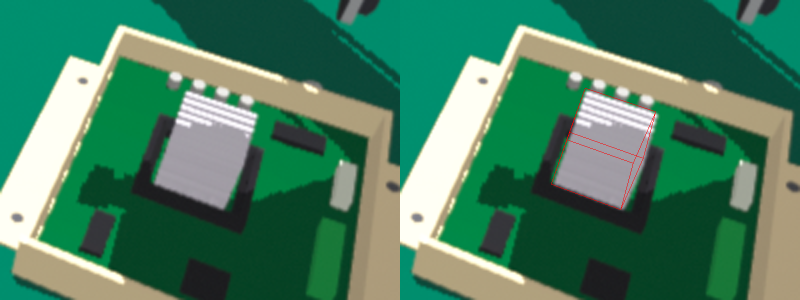

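View pics/finfull.png

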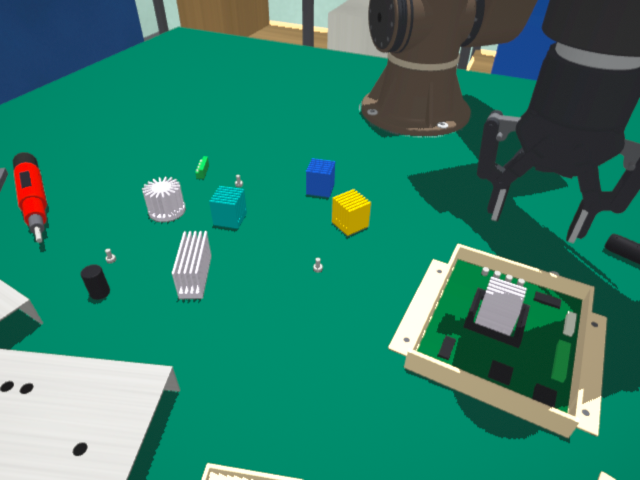

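The sink stands upright in the frame at (500,305), and its wireframe at 10 mm matches. The network puts its underside at z = 0.009. The gripper is clear and the other parts haven't moved.

```bash
python3 -c "
from cell import ticket
print(ticket.job_done())"
```

```text
the job is handed in; nothing more can be done
None
```

The square heatsink is seated in the frame on the circuit board and released, and I handed the job in at about 12.4 s. No verdict was reported.

- **What I did:** I gripped the plain heatsink across its ±y sides and carried it over the frame. I turned it about 3.6° to square it, lowered it in steps, pressed it down, opened the jaws and backed straight up.
- **Pressing check:** at 18 N the reported height stayed put, which puts the underside at about 10 mm.
- **Final picture:** a wireframe of the heatsink drawn at 10 mm on the frame's centre matched it. The trained network put its origin at (0.550, 0.241, 0.009). That is about 4 mm from my frame estimate of (0.547, 0.238), which is within the network's error. The long and round heatsinks and the coloured look-alikes stood where they began.
- **Disagreement, fingertip height:** in the pictures the fingertips were about 30 mm farther back than the reported tool position and tip reach implied. At the grasp the reported z was −0.01 with nothing touching the bench, so I set heights from the camera images.
- **Disagreement, frame position:** the two cameras disagreed by 2–3 mm on the frame, so I used the mean. One rectangle fit to the scene picture was further out, about 6 mm in x, and I did not use it.
- **Side force:** pressing also gave a sideways force of about 8 N, which was gone after release.

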